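Check that a brake lever stops short of its bar

TASK

Check the brake lever, the long one of the two hand levers on the bench stands: with the outside of your fingers press it in towards its bar until it comes up firm against its stop, let it come right back out, then press it in to its stop again. Finish while still holding it in there, so that the gap left to the bar can be looked at. Do not pinch the lever or touch its bar, do not force it, and leave the short lever and the loose parts on the table as they are.

Things in the scene. Friction and masses are not known exactly. Their poses are not given: they have to be found in the camera images.
- brake_stand: stand with the LONG lever: grey base plate 100 x 200 x 12 mm fixed to the table, 28 mm post at y = -70 mm carrying a level handlebar stub 205 mm up. Origin: centre of the base's underside; y runs along the bar away from the post and pivot end, -x is the lever's side (roughly towards the robot), z up
- brake_bar: the handlebar stub of this stand: steel tube 22 mm across, 210 mm long, with a black rubber grip 32 mm across over its outer 120 mm. Origin: middle of the tube, 205 mm above the table; same axes as the stand
- brake_blade: the long brake lever: straight aluminium blade 130 mm long, 10 mm thick, 13 mm high, 18 mm ball at the free end, 205 mm above the table. Origin on the upright pivot axis (stand frame x = -37, y = -36 mm); y runs along the blade to the free end, -x points squarely out of its outer face, +x is the way to press. At rest it slants 0.32 rad outwards from the bar: free end 78 mm before the bar's axis
- brake_press (a point): point on the blade's outer face, 95 mm from the pivot: where to press. It moves with the lever; its axes are those of the blade
- brake_lever (a joint): turn of the long lever, rad: 0 let out (a spring brings it back), growing as it is pressed towards the bar; firm stop at 0.30, the blade then almost parallel to the bar with about 15 mm of air left to the grip. The spring takes about 2 N at the press point at first, 6.5 N at the stop, then the force climbs steeply
- throttle_stand: the other stand, the same in all sizes and axes but with the SHORT lever; the two stands can stand either way round on the table
- throttle_tip (a point): free end of the short lever, 66 mm from its pivot, 205 mm above the table; this lever has no spring and stays where it is set, and must not be moved
- dowel_shaft: loose steel stepped shaft, 119 x 25 mm, lying on the table: leave alone; origin at its underside centre
- bearing: loose ball bearing, 52 mm across, 15 mm high: leave alone; origin at its underside centre
- pliers: loose pliers with red handles, 183 mm long: leave alone; origin at the underside centre
- spanner_13: loose spanner, 184 mm long: leave alone; origin at the underside centre

How it is judged (in metres and radians):
On the way, in this order (a step that is already met when the one before it is completed fails the run):
1. the long lever is pressed in to its stop with the fingers (value of joint brake_lever above 0.28 rad and contact force between the fingers and brake_blade above 2 N), for 0.2 s.
2. the long lever is let right back out (value of joint brake_lever below 0.03 rad), for 0.1 s.
At the end, for the whole second after the job is handed in: the long lever has been pressed to its stop once and let out, and the program ends with the fingers holding it at its stop again (within 0.02 rad), from its outer side, with more than 2 N and less than 45 N, the bar untouched and the short lever within 6 mm of where it was (all of step 1 and contact force between the fingers and brake_blade below 45 N and contact force between the arm and brake_bar below 1 N and x of the grasp point in the frame of brake_blade below -0.006 m and distance of throttle_tip from where it was at the start of the episode below 0.006 m); the arm keeps its last pose, push and grip.
It fails at once if the lever is forced: more than 45 N on it (contact force between any of the fingers, the arm and brake_blade above 45 N).
It fails at once if the fingers touch the lever's bar or squeeze the lever against it (more than 3 N) (contact force between any of the fingers, the arm and brake_bar above 3 N).
It fails at once if the lever is pinched or drawn from within instead of pressed from its outer side (contact force between the fingers and brake_blade above 1 N and x of the grasp point in the frame of brake_blade above -0.006 m).
It fails at once if the short lever is moved (distance of throttle_tip from where it was at the start of the episode above 0.006 m).
It fails at once if a loose part on the table is moved or lifted (distance of any of dowel_shaft, bearing, pliers, spanner_13 from where it was at the start of the episode above 0.02 m).
It also fails if it takes over 35 s, if anything falls off the work surface, if the arm or the gripper's body presses on something with over 40 N, if the wrist force passes 120 N, or if a joint passes its speed limit or range.

ROBOT

A 6-joint arm with a two-finger parallel gripper is mounted at the origin on a cart in front of the work surface, level with it; the furniture and walls round the work are solid. World frame = base frame: x ahead of the robot, y to its left, z up, the work surface at z = 0. Lengths are in mm, angles in degrees, forces in N, time in s.
With the tool pointing down it reaches from about 350 to 850 mm from the base axis. Payload 8.1 kg.
Tool frame: the origin (TCP) lies between the finger pads; the fingertips stand 22 mm ahead of it and the grasp point (between the pads) lies 3 mm ahead of it (r.nose_length is the z of the fingertips in the tool frame, in mm); z points along the fingers, x is the direction in which the jaws open and shut, and the axes are right-handed (so a half turn about z gives the same grasp; the last joint's range is limited). The gripper opens to 85 mm and grips with 20 to 120 N. Pads are 22 mm wide; open, the fingers measure 114 mm over their backs; the gripper's body (76 mm by 85 mm) begins 54 mm behind the grasp point. The pads swing forward as they close: fully open they stand 13 mm farther back than shut.
Start: joints at [-80.409, 7.471, 85.268, -0, 87.261, -4.893], TCP at [150.09, -580.929, 215.592] pointing down, gripper open.
Joint ranges: [-169.43, 169.43], [-51.17, 129.36], [1.28, 143.12], [-76.62, 256.62], [0, 156.53], [-152.29, 152.29]. Speed limits (degrees/s): [136.94, 136.94, 159.86, 180, 180, 180].

INTERFACE

Orientations are given as [roll, pitch, yaw] about the fixed x, y, z axes, in that order (R = Rz(yaw) Ry(pitch) Rx(roll)).
In Python, from bench import r gives the robot as it stands.
- The arm moves only by the shell command python3 -m jog 'ROWS' [FORCE]. ROWS is JSON, a list of rows, each a list of 5 numbers: the shift along the tool's x, y, z in m, then the turn about the tool's z in degrees, then the opening in per cent of the stroke, from 0 (shut) to 100 (fully open). A call has 1 to 8 rows; each row is the pose to reach, as a shift and turn from the pose measured when the call began, along the tool's axes at that moment; what a row does not reach only later rows make up. A row lasts 1/10 s, in which the tool goes at most 50 mm and 8.59 degrees, less where a joint would pass 70% of its speed; a pose out of reach is approached as far as the arm can. A call with a gripper value outside its range is refused whole. The fingers move at their own pace and stop on an object; FORCE is the grip in N (left out, the last holds). Time passes only in rows, so rows that repeat a pose let the fingers close. It gives the time, the measured TCP pose, the force and the opening at its end, in the units of the state.
- r.sense(): the state, without advancing time (a new reading comes with each control period).
- r.snapshot(name): name is "side" or "top"; returns a dict with "image" (480x640x3 uint8, red, green, blue), "K" (3x3 intrinsics, pixels), "T" (4x4, takes a point from camera to world coordinates). Camera axes: x right, y down, z forward; pixel columns grow to the right and rows downward; lengths in mm; the calibration is good to about 2 mm. A picture is of the moment at which its call begins. There is no depth.
- r.hand_in(): hands the job in, once; it reports no verdict.
Trained networks look in a picture, given as the dict that the camera call returned (one of the last four; its "shot" number tells which), for a name from the list of things; names that differ only in an ending like _2 or _b are one class to them, and where a whole thing is asked for, a point or a joint stands for the part that bears it (a point fixed in the world has none). Each returns a list of dicts, best first, with "conf" (0 to 1); they miss things now and then, are a little off and sometimes report something else, mostly with a low value. They report only what shows in the picture. A call takes as long as a camera call.
- r.search_frame(picture, label): "bbox" ([left, top, right, bottom] in pixels, round what is visible of it).
- r.pinpoint(picture, label): "uv" ([column, row] in pixels: a listed point, or the origin of a listed thing).
The state is a dict: "time": time; "joint_pos": joint angles; "qd": joint speeds; "joint_efforts": joint torques, N m; "tool_pos": TCP position; "tcp_rot": TCP orientation; "ft_force": force on the tool from outside, world axes, zero at the start; "wrist_torque": the same for the moment, N m; "finger_gap": finger opening in mm.
Only numpy, scipy, OpenCV 4.12 (cv2) and the standard library are available. Lean on these libraries where they do the work, as an engineer would, in place of code of your own. Each camera call takes 0.05 s, during which the arm holds its last target. There are 200 camera calls.

## Working session

There is one attempt and no reset: what is moved stays moved. The work goes in short steps, Python scripts to look and compute and a shell command to move; the robot and the scene stay as the last step left them, time stands still between calls to the robot, and variables do not carry over. Pictures are saved under pics/ and viewed, about 8 in all and at most 12, crops included, and the job is handed in when it is done.

```bash
mkdir -p pics; ls
cat > h.py <<'E'
import numpy as np,cv2
from bench import r
def ray(s,uv):
    K=np.array(s["K"]);T=np.array(s["T"])
    d=T[:3,:3]@np.linalg.solve(K,[uv[0],uv[1],1]);return T[:3,3],d
def atz(s,uv,z):
    o,d=ray(s,uv);return (o+d*(z-o[2])/d[2]).round(1)
def proj(s,p):
    K=np.array(s["K"]);T=np.linalg.inv(np.array(s["T"]));c=T[:3,:3]@np.array(p)+T[:3,3];q=K@c;return (q[:2]/q[2]).round(1)
def save(s,n): cv2.imwrite(f"pics/{n}.png",s["image"][:,:,::-1])
E
python3 - <<'E'
from h import *
print(r.sense())
for c in("top","side"):
    s=r.snapshot(c);save(s,c+"0");print(c,np.array(s["T"])[:3,3].round(),np.array(s["T"])[:3,2].round(2))
    for n,z in(("brake_stand",0),("brake_bar",205),("brake_blade",205),("brake_press",205),("throttle_stand",0),("throttle_tip",205),("bearing",0),("dowel_shaft",0),("pliers",0),("spanner_13",0)):
        for q in r.pinpoint(s,n)[:2]: print(n,q["uv"],round(q["conf"],2),atz(s,q["uv"],z))
E
```

```text
pics
{'time': 0.0, 'joint_pos': array([-8.04093644e+01,  7.51419980e+00,  8.53310082e+01,  2.56609269e-03,
        8.72608667e+01, -4.89194253e+00]), 'qd': array([-0.01571332, -0.00666501, -0.11573224, -0.08711945,  0.06388666,
        0.12185381]), 'joint_efforts': array([ 2.91181510e-03, -5.69402540e+01, -5.00548410e+01, -1.18182475e-04,
        1.49952038e-02,  1.52665098e-05]), 'tool_pos': array([ 150.00316137, -580.3432213 ,  214.53735415]), 'tcp_rot': array([-1.79988401e+02,  1.05469746e-01, -7.55175362e+01]), 'ft_force': array([-1.01011473,  0.27210241,  0.44845777]), 'wrist_torque': array([ 0.03379107, -0.00675401,  0.03347408]), 'finger_gap': 85.7298599404753}
top [292. -45. 962.] [ 0.22  0.01 -0.97]
brake_stand [244.6, 201.1] 0.67 [586.2 136.4   0. ]
brake_bar [224.3, 165.9] 0.95 [587.5 140.7 205. ]
brake_bar [435.2, 284.8] 0.17 [ 394.3 -239.9  205. ]
brake_blade [238.2, 190.4] 0.59 [542.6 111.1 205. ]
brake_press [184.3, 195.3] 0.71 [527.8 205.7 205. ]
brake_press [197.6, 281.9] 0.18 [375.7 163.8 205. ]
throttle_stand [408.8, 217.4] 0.56 [ 570.  -233.8    0. ]
throttle_tip
[... 208 characters left out ...]
.9, 284.3] 0.84 [ 423. -290.    0.]
pliers [198.1, 281.3] 0.95 [399.8 219.3   0. ]
pliers [237.7, 189.2] 0.28 [613.4 154.6   0. ]
spanner_13 [436.0, 332.0] 0.8 [ 322.1 -294.5    0. ]
side [ 526. -832.  608.] [-0.07  0.85 -0.53]
brake_stand [397.9, 246.2] 0.81 [595.2 127.    0. ]
brake_blade [379.0, 158.5] 0.73 [545.9 107.7 205. ]
brake_press [370.0, 139.1] 0.7 [527.7 205.2 205. ]
throttle_stand [392.1, 378.3] 0.92 [ 575.2 -246.6    0. ]
throttle_tip [364.4, 247.5] 0.73 [ 525.5 -203.4  205. ]
bearing [322.0, 246.5] 0.59 [436.4 113.6   0. ]
dowel_shaft [290.5, 393.5] 0.76 [ 426.1 -288.2    0. ]
pliers [310.3, 222.0] 0.71 [400.8 213.9   0. ]
spanner_13 [220.8, 396.4] 0.56 [ 325.5 -301.5    0. ]
```

View pics/top0.png

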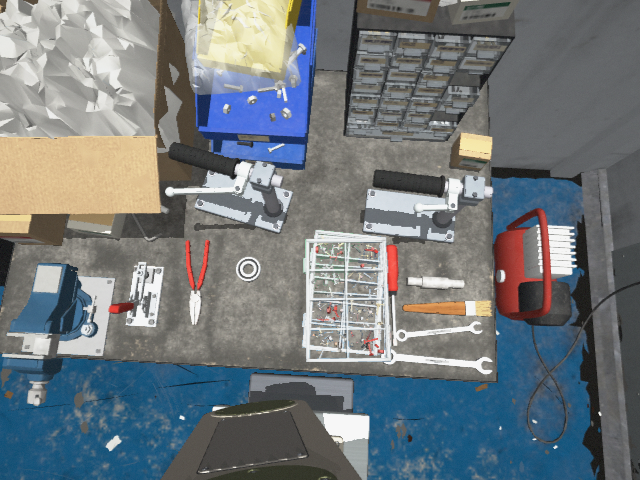

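View pics/side0.png

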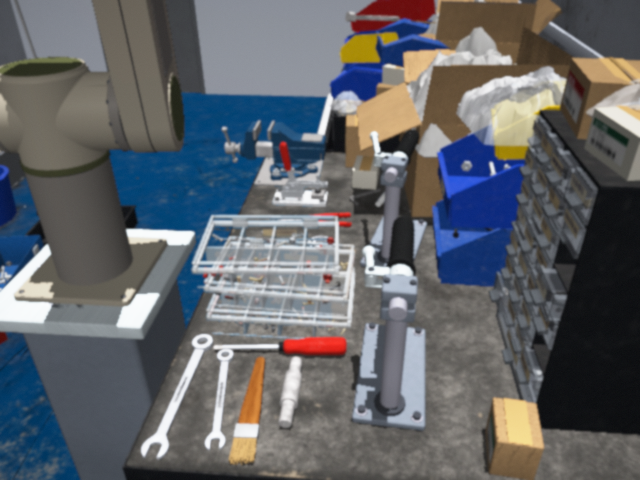

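The brake stand is the left one (in the top image, ball at about (170,191), pivot (242,185), grip rising up-left from (280,175)). The short lever is on the right, with its ball at about (418,208). A cardboard flap at top (0–160, 137–213) comes close to the ball, so I'll check its height.

Run:
```python
from h import *
s=cv2.imread("pics/side0.png")[70:230,300:460];t=cv2.imread("pics/top0.png")[120:280,110:310]
cv2.imwrite("pics/crop.png",np.hstack([cv2.resize(s,(400,400),interpolation=2),cv2.resize(t,(400,320),interpolation=2).repeat(1,0) if 0 else cv2.copyMakeBorder(cv2.resize(t,(400,320),interpolation=2),0,80,0,0,0)]))
S=r.snapshot("side");T=r.snapshot("top")
for q in((160,213),(157,137)):
    for z in (100,200,300,400): p=atz(T,q,z);print(q,z,p,proj(S,p))
```

```text
(160, 213) 100 [520.7 284.2 100. ] [365.6 170.2]
(160, 213) 200 [494.2 246.1 200. ] [354.2 133.8]
(160, 213) 300 [467.6 208.  300. ] [341.   91.6]
(160, 213) 400 [441.  169.8 400. ] [325.6  42.1]
(157, 137) 100 [684.1 313.1 100. ] [437.5 167.2]
(157, 137) 200 [638.5 271.6 200. ] [422.6 131.3]
(157, 137) 300 [593.  230.1 300. ] [405.3  89.7]
(157, 137) 400 [547.5 188.6 400. ] [385.   40.8]
```

View pics/crop.png

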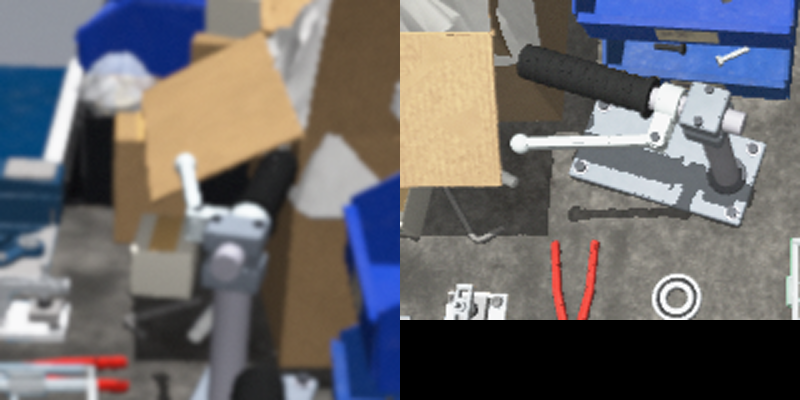

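Flap triangulation: its near edge is at y≈262 and z 155–222, which clears the gripper when pressing at y≈198. Lever estimate: pivot (544.5, 109.3), and the face at 90 mm goes from (529, 198) at rest to (556, 199) at the stop. So I'll press along world +x. I'll travel high first.

```bash
python3 -m jog '[[0,0,-0.04,0,0],[-0.01,-0.02,-0.08,-8,0],[-0.03,-0.06,-0.105,-16,0],[-0.06,-0.10,-0.105,-24,0],[-0.08,-0.14,-0.105,-32,0],[-0.10,-0.18,-0.105,-40,0],[-0.13,-0.22,-0.105,-48,0],[-0.15,-0.25,-0.105,-56,0]]' 40
cat > go.py <<'E'
import sys
from h import *
from scipy.spatial.transform import Rotation as R
s=r.sense();M=R.from_euler('xyz',s["tcp_rot"],degrees=True)
print(s["tool_pos"].round(1),s["tcp_rot"].round(1),s["ft_force"].round(1),round(s["finger_gap"],1),s["time"])
print("shift",(M.inv().apply(np.array([float(a) for a in sys.argv[1:4]])-s["tool_pos"])/1000).round(4))
E
python3 go.py 440 198 320
```

```text
time: 2.0
tool_pos: [356.1, -370.9, 320.9]
tcp_rot: [-180.0, -0.0, -19.1]
ft_force: [1.4, -0.1, 0.5]
finger_gap: -0.2
[ 356.1 -370.9  320.9] [-180.    -0.   -19.1] [ 1.4 -0.1  0.5] -0.2 2.0
shift [-0.1071 -0.565   0.001 ]
```

```bash
python3 -m jog '[[-0.008,-0.04,0,-2,0],[-0.017,-0.09,0,-4,0],[-0.027,-0.14,0,-6,0],[-0.036,-0.19,0,-8,0],[-0.045,-0.24,0,-10,0],[-0.055,-0.29,0,-12,0],[-0.064,-0.34,0,-14,0],[-0.074,-0.39,0,-15,0]]'; python3 go.py 440 198 320
```

```text
time: 2.8
tool_pos: [413.0, 17.7, 321.3]
tcp_rot: [-180.0, -0.1, -4.1]
ft_force: [1.3, 0.3, -0.2]
finger_gap: 0.1
[413.   17.7 321.3] [-1.8e+02 -1.0e-01 -4.1e+00] [ 1.3  0.3 -0.2] 0.1 2.8
shift [ 0.0142 -0.1818  0.0014]
```

```bash
python3 -m jog '[[0.004,-0.045,0,0,0],[0.007,-0.09,0,0,0],[0.01,-0.135,0,0,0],[0.014,-0.182,0,0,0],[0.014,-0.182,0.04,0,0],[0.014,-0.182,0.08,0,0],[0.014,-0.182,0.11,0,0],[0.014,-0.182,0.11,0,0]]'; python3 go.py 505 198 210
python3 - <<'E'
from h import *
for c in("top","side"):
    s=r.snapshot(c);save(s,c+"1")
    im=s["image"][:,:,::-1]; o=(100,110) if c=="top" else (290,60)
    a=cv2.resize(im[o[1]:o[1]+160,o[0]:o[0]+200],(400,320),interpolation=2);b=a if c=="top" else np.hstack([b,a])
    for q in r.pinpoint(s,"brake_press")[:1]+r.pinpoint(s,"brake_blade")[:1]: print(c,q["uv"],round(q["conf"],2),atz(s,q["uv"],205))
cv2.imwrite("pics/c1.png",b)
E
```

```text
time: 3.6
tool_pos: [437.0, 197.4, 206.3]
tcp_rot: [179.8, 0.3, -4.0]
ft_force: [-0.2, -0.5, 0.3]
finger_gap: 0.0
[437.  197.4 206.3] [179.8   0.3  -4. ] [-0.2 -0.5  0.3] 0.0 3.6
shift [ 0.0677 -0.0053 -0.0041]
top [181.9, 197.9] 0.96 [522.8 209.3 205. ]
top [237.2, 192.1] 0.81 [539.4 112.5 205. ]
side [373.9, 139.8] 0.78 [535.6 202.  205. ]
side [381.3, 163.4] 0.69 [550.1  85.4 205. ]
```

View pics/c1.png

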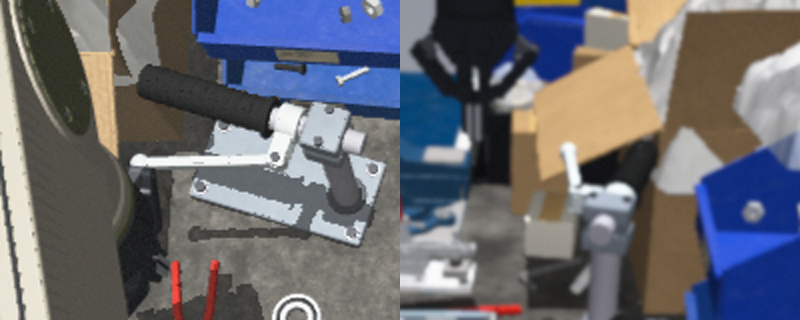

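The top view shows the lever at rest and the hand behind the arm's link. The side view shows the closed fingers upright at about (477,130) in the crop, left of the lever and flared about 70 mm above the tips. That clears the bar. Now I'll approach to feel for contact.

```bash
python3 -m jog '[[0.02,-0.003,-0.004,0,0],[0.04,-0.005,-0.006,0,0],[0.055,-0.005,-0.007,0,0],[0.06,-0.005,-0.007,0,0],[0.065,-0.005,-0.007,0,0],[0.065,-0.005,-0.007,0,0]]'; python3 go.py 520 198 213; python3 -m jog '[[0.003,0,0,0,0],[0.006,0,0,0,0],[0.006,0,0,0,0]]';python3 -m jog '[[0.003,0,0,0,0],[0.006,0,0,0,0],[0.006,0,0,0,0]]'; python3 -m jog '[[0.003,0,0,0,0],[0.006,0,0,0,0],[0.006,0,0,0,0]]'
```

```text
time: 4.5
tool_pos: [506.8, 198.8, 221.6]
tcp_rot: [-179.9, -0.4, -4.1]
ft_force: [0.4, -0.1, -0.3]
finger_gap: 0.0
[506.8 198.8 221.6] [-179.9   -0.4   -4.1] [ 0.4 -0.1 -0.3] 0.0 4.5
shift [ 0.0132 -0.0001  0.0087]
time: 4.8
tool_pos: [512.9, 198.4, 221.8]
tcp_rot: [-179.9, -0.4, -4.1]
ft_force: [-0.7, 0.6, 0.0]
finger_gap: -0.1
time: 5.1
tool_pos: [519.2, 197.9, 221.8]
tcp_rot: [-179.9, -0.4, -4.1]
ft_force: [-0.8, 0.2, 0.4]
finger_gap: 0.1
time: 5.4
tool_pos: [525.5, 197.4, 221.8]
tcp_rot: [-179.9, -0.4, -4.1]
ft_force: [0.4, -0.5, -0.1]
finger_gap: 0.1
```

The height came out at 222, higher than I wanted, so I'll back off, lower and look.

```bash
python3 -m jog '[[-0.01,0,0,0,0],[-0.02,0,0.004,0,0],[-0.02,0,0.01,0,0],[-0.02,0,0.01,0,0]]'; python3 go.py 515 198 211
python3 - <<'E'
from h import *
s=r.snapshot("side");im=s["image"][:,:,::-1][60:220,300:460]
cv2.imwrite("pics/c2.png",cv2.resize(im,(560,560),interpolation=2))
p=r.sense()["tool_pos"];print(proj(s,p),proj(s,p-[0,0,22]),[(q["uv"],q["conf"],atz(s,q["uv"],205)) for q in r.pinpoint(s,"brake_press")[:1]])
E
```

```text
time: 5.8
tool_pos: [504.6, 198.8, 210.4]
tcp_rot: [-179.9, -0.3, -4.1]
ft_force: [0.1, -0.2, 0.1]
finger_gap: 0.1
[504.6 198.8 210.4] [-179.9   -0.3   -4.1] [ 0.1 -0.2  0.1] 0.1 5.8
shift [ 0.0105  0.     -0.0005]
[358.8 137.2] [358.5 147.4] [([369.5, 138.5], 0.69, array([526.6, 208.5, 205. ]))]
```

View pics/c2.png

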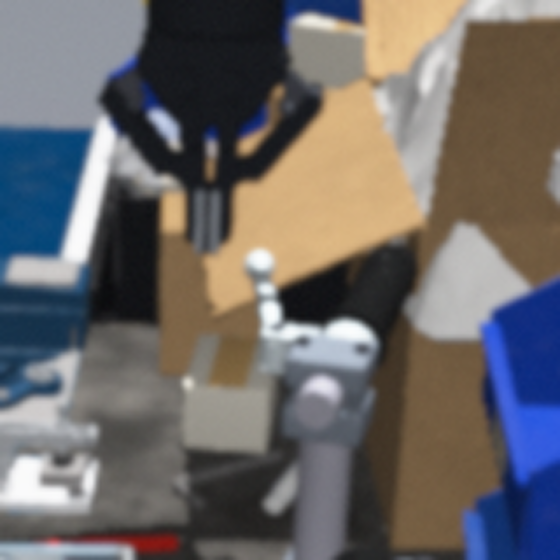

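The fingertips show at crop (207,252), about 15 px higher than the calibration projects them (306). So either the tips sit higher than I assume or y is off. I'll check this in the top view.

Run:
```python
from h import *
print(r.nose_length)
S=r.snapshot("side");s=r.snapshot("top");im=s["image"][:,:,::-1].copy()
p=r.sense()["tool_pos"];print(p,proj(s,p),proj(s,p-[0,0,22]),proj(s,p+[0,0,100]))
print("ball",proj(s,[530,238.5,205]),proj(S,[530,238.5,205]),"pivot",proj(s,[544.5,109.3,205]),proj(S,[544.5,109.3,205]))
for z in (160,180,200,220,240): print(z,proj(S,[p[0],p[1],z]))
cv2.imwrite("pics/t2.png",cv2.resize(im[90:290,60:320],(780,600),interpolation=2))
```

```text
22.0
[505.78540149 198.82273015 211.75364765] [185.5 206.3] [189.  209.9] [166.7 187.3]
ball [166.1 193.1] [371.3 133.3] pivot [239.3 189.5] [378.3 158.1]
160 [358.5 160.6]
180 [358.8 151.5]
200 [359.  142.3]
220 [359.3 132.9]
240 [359.6 123.3]
```

View pics/t2.png

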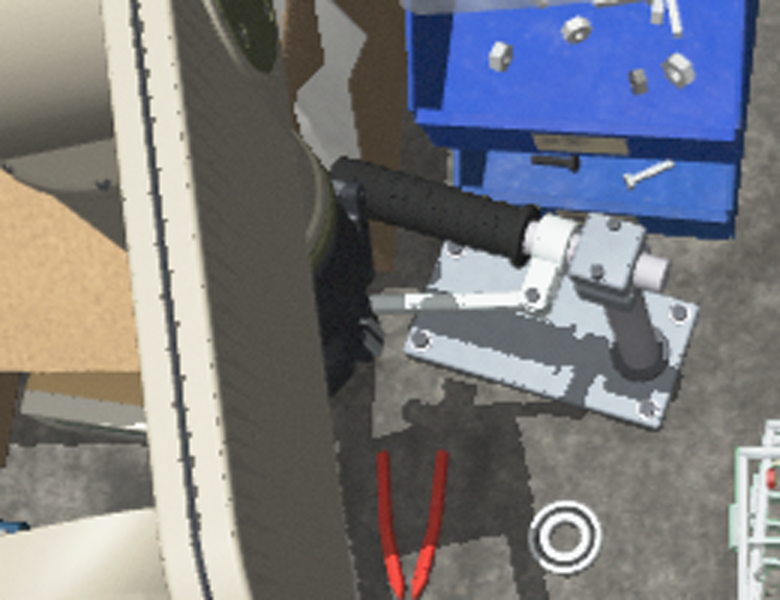

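The top view agrees: the finger shows at crop (372,335), where (387,360) was expected. Both cameras put the tips at z≈222, about 33 mm higher than the pose suggests, and x and y agree. I'll lower about 33 mm so the tips are at about 189, then feel again.

```bash
python3 -m jog '[[-0.01,0,0.01,0,0],[-0.01,0,0.02,0,0],[-0.01,0,0.033,0,0],[-0.01,0,0.033,0,0]]'
python3 - <<'E'
from h import *
s=r.snapshot("side");im=s["image"][:,:,::-1][60:220,300:460]
cv2.imwrite("pics/c3.png",cv2.resize(im,(560,560),interpolation=2))
t=r.sense();print(t["tool_pos"],t["joint_pos"].round(1))
for z in (180,190,200): print(proj(s,[t["tool_pos"][0],198.8,z]))
E
```

```text
time: 6.4
tool_pos: [494.9, 199.1, 175.9]
tcp_rot: [-180.0, -0.2, -4.1]
ft_force: [-0.6, -0.7, -0.7]
finger_gap: -0.1
[495.31442316 199.22311925 177.05798714] [16.4 -1.8 98.9 -0.  82.7 20.6]
[353.7 151.4]
[353.8 146.8]
[353.9 142.2]
```

View pics/c3.png

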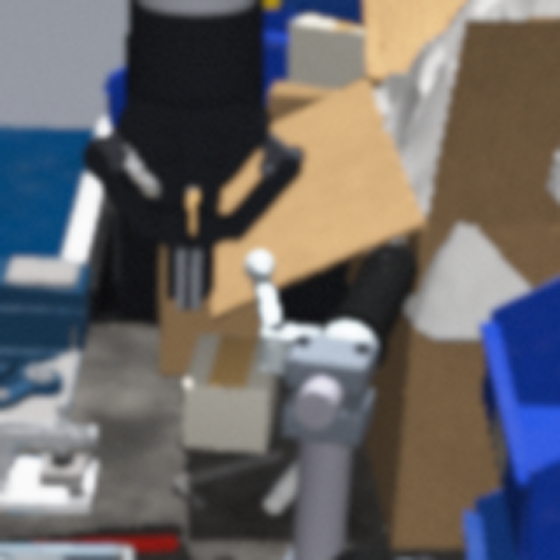

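The tips now show at crop (190,308), which is z≈187, below the blade as wanted. Pressing in small steps.

```bash
python3 -m jog '[[0.005,0,0,0,0],[0.010,0,0,0,0],[0.014,0,0,0,0],[0.014,0,0,0,0]]'; for i in 1 2; do :; done; python3 -m jog '[[0.003,0,0,0,0],[0.006,0,0,0,0],[0.006,0,0,0,0]]';python3 -m jog '[[0.003,0,0,0,0],[0.006,0,0,0,0],[0.006,0,0,0,0]]'; python3 -m jog '[[0.003,0,0,0,0],[0.006,0,0,0,0],[0.006,0,0,0,0]]'
```

```text
time: 6.85
tool_pos: [510.2, 198.1, 177.5]
tcp_rot: [-179.9, -0.3, -4.1]
ft_force: [-0.6, -0.2, -0.2]
finger_gap: 0.4
time: 7.15
tool_pos: [516.6, 197.7, 177.6]
tcp_rot: [-179.9, -0.3, -4.1]
ft_force: [-0.0, 0.1, 0.3]
finger_gap: 0.0
time: 7.45
tool_pos: [522.4, 197.5, 177.4]
tcp_rot: [-179.9, -0.2, -4.1]
ft_force: [-3.5, 1.9, 0.4]
finger_gap: -0.0
time: 7.75
tool_pos: [528.5, 197.2, 177.3]
tcp_rot: [-179.9, -0.2, -4.1]
ft_force: [-3.6, 3.2, -0.1]
finger_gap: -0.2
```

```bash
python3 -m jog '[[0.003,0,0,0,0],[0.006,0,0,0,0],[0.010,0,0,0,0],[0.010,0,0,0,0]]'; python3 -m jog '[[0.002,0,0,0,0],[0.003,0,0,0,0],[0.003,0,0,0,0]]';python3 -m jog '[[0.001,0,0,0,0],[0.002,0,0,0,0],[0.002,0,0,0,0]]'
```

```text
time: 8.15
tool_pos: [538.2, 196.9, 177.3]
tcp_rot: [-179.9, -0.2, -4.1]
ft_force: [-6.0, 3.8, 1.9]
finger_gap: -0.2
time: 8.45
tool_pos: [540.8, 196.7, 177.3]
tcp_rot: [-179.9, -0.1, -4.1]
ft_force: [-5.6, 2.0, 2.2]
finger_gap: -0.2
time: 8.75
tool_pos: [542.2, 196.5, 177.3]
tcp_rot: [-179.9, -0.0, -4.1]
ft_force: [-6.2, 1.3, 2.6]
finger_gap: -0.2
```

```bash
python3 -m jog '[[0.001,0,0,0,0],[0.002,0,0,0,0],[0.002,0,0,0,0]]'; python3 -m jog '[[0.001,0,0,0,0],[0.0015,0,0,0,0],[0.0015,0,0,0,0]]'
```

```text
time: 9.05
tool_pos: [543.6, 196.3, 177.3]
tcp_rot: [-179.9, 0.1, -4.1]
ft_force: [-7.7, 1.1, 3.0]
finger_gap: 0.2
time: 9.35
tool_pos: [544.1, 196.2, 177.3]
tcp_rot: [-180.0, 0.2, -4.1]
ft_force: [-9.9, 2.1, 3.1]
finger_gap: -0.1
```

Run:
```python
from h import *
S=r.snapshot("side");im=S["image"][:,:,::-1][60:220,300:460]
s=r.snapshot("top");t=s["image"][:,:,::-1][110:270,120:280]
cv2.imwrite("pics/c4.png",np.hstack([cv2.resize(a,(400,400),interpolation=2) for a in(im,t)]))
print(proj(S,[569,237,205]))
```

```text
[390.2 134. ]
```

View pics/c4.png

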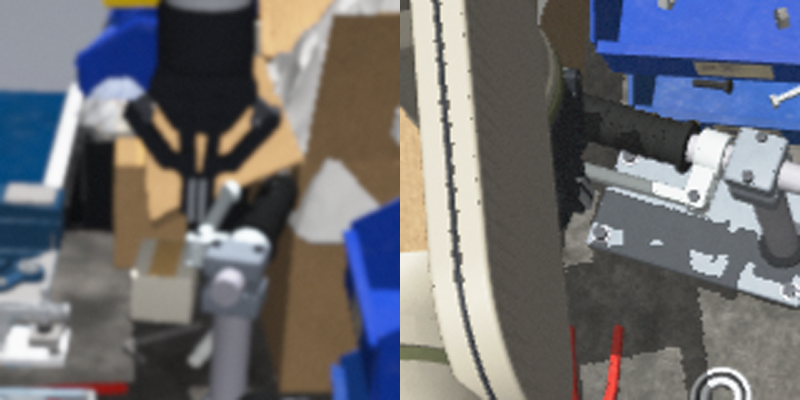

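The ball shows at side crop (231,190), i.e. px (392,136). That is where it should be at the stop, with the blade nearly parallel to the grip, and the force is climbing (10 N). A little more, hold, then release.

```bash
python3 -m jog '[[0.001,0,0,0,0],[0.002,0,0,0,0],[0.002,0,0,0,0],[0.002,0,0,0,0],[0.002,0,0,0,0]]'; python3 -m jog '[[0.001,0,0,0,0],[0.002,0,0,0,0],[0.002,0,0,0,0],[0.002,0,0,0,0],[0.002,0,0,0,0]]'
```

```text
time: 9.95
tool_pos: [544.4, 196.2, 177.3]
tcp_rot: [-180.0, 0.4, -4.1]
ft_force: [-13.0, 2.2, 6.3]
finger_gap: -0.0
time: 10.45
tool_pos: [544.3, 196.1, 177.3]
tcp_rot: [180.0, 0.6, -4.1]
ft_force: [-14.5, 1.6, 7.7]
finger_gap: -0.4
```

The position has stalled at 544.3 while the force went from 7.7 to 14.5 N, so it's firmly on the stop. Let it out now.

```bash
python3 -m jog '[[-0.005,0,0,0,0],[-0.012,0,0,0,0],[-0.02,0,0,0,0],[-0.028,0,0,0,0],[-0.036,0,0,0,0],[-0.036,0,0,0,0],[-0.036,0,0,0,0],[-0.036,0,0,0,0]]'
python3 - <<'E'
from h import *
S=r.snapshot("side");im=S["image"][:,:,::-1][60:220,300:460]
cv2.imwrite("pics/c5.png",cv2.resize(im,(560,560),interpolation=2))
print([(q["uv"],q["conf"],atz(S,q["uv"],205)) for q in r.pinpoint(S,"brake_press")[:1]])
E
```

```text
time: 11.25
tool_pos: [508.9, 198.7, 177.8]
tcp_rot: [180.0, 0.6, -4.1]
ft_force: [0.3, -0.6, -0.3]
finger_gap: -0.1
[([372.6, 140.5], 0.49, array([533., 198., 205.]))]
```

View pics/c5.png

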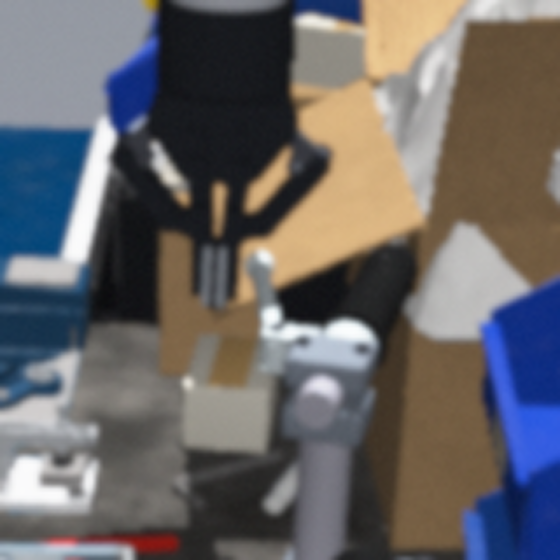

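The lever is back out: the ball shows at crop (260,263), as at rest, with a clear gap to the fingers and no force. Pressing again.

```bash
python3 -m jog '[[0.006,0,0,0,0],[0.011,0,0,0,0],[0.016,0,0,0,0],[0.021,0,0,0,0],[0.026,0,0,0,0],[0.030,0,0,0,0],[0.032,0,0,0,0],[0.032,0,0,0,0]]'; python3 -m jog '[[0.001,0,0,0,0],[0.002,0,0,0,0],[0.003,0,0,0,0],[0.003,0,0,0,0],[0.003,0,0,0,0]]'; python3 -m jog '[[0.001,0,0,0,0],[0.002,0,0,0,0],[0.002,0,0,0,0],[0.002,0,0,0,0],[0.002,0,0,0,0]]'
```

```text
time: 12.15
tool_pos: [540.4, 196.9, 177.2]
tcp_rot: [-180.0, 0.7, -4.1]
ft_force: [-6.1, 3.9, 1.9]
finger_gap: -0.0
time: 12.65
tool_pos: [542.9, 196.6, 177.1]
tcp_rot: [180.0, 0.8, -4.1]
ft_force: [-6.9, 1.4, 3.3]
finger_gap: -0.2
time: 13.15
tool_pos: [543.8, 196.5, 177.1]
tcp_rot: [180.0, 1.0, -4.0]
ft_force: [-9.6, 0.2, 5.3]
finger_gap: 0.1
```

```bash
python3 -m jog '[[0.001,0,0,0,0],[0.002,0,0,0,0],[0.002,0,0,0,0],[0.002,0,0,0,0],[0.002,0,0,0,0]]';python3 -m jog '[[0.001,0,0,0,0],[0.002,0,0,0,0],[0.002,0,0,0,0],[0.002,0,0,0,0],[0.002,0,0,0,0]]'; python3 -m jog '[[0.001,0,0,0,0],[0.0015,0,0,0,0],[0.0015,0,0,0,0],[0.0015,0,0,0,0],[0.0015,0,0,0,0]]'
python3 - <<'E'
from h import *
for c in("side","top"):
    S=r.snapshot(c)
    if c=="side": im=S["image"][:,:,::-1][60:220,300:460];cv2.imwrite("pics/c6.png",cv2.resize(im,(560,560),interpolation=2))
    for n,z in(("throttle_tip",205),("bearing",0),("pliers",0),("dowel_shaft",0),("spanner_13",0)): print(c,n,[(q["uv"],atz(S,q["uv"],z)) for q in r.pinpoint(S,n)[:1]])
print(r.sense()["ft_force"])
E
```

```text
time: 13.65
tool_pos: [544.0, 196.4, 177.0]
tcp_rot: [179.9, 1.2, -4.0]
ft_force: [-14.0, 0.6, 8.3]
finger_gap: -0.5
time: 14.15
tool_pos: [544.0, 196.4, 177.1]
tcp_rot: [179.9, 1.5, -4.0]
ft_force: [-15.2, 0.4, 8.6]
finger_gap: -0.2
time: 14.65
tool_pos: [543.7, 196.4, 177.2]
tcp_rot: [179.8, 1.8, -4.0]
ft_force: [-14.8, 0.7, 8.4]
finger_gap: 0.1
side throttle_tip [([368.0, 249.2], array([ 530.6, -207.3,  205. ]))]
side bearing [([320.5, 246.0], array([433.1, 115.3,   0. ]))]
side pliers [([220.5, 400.7], array([ 327.1, -309.4,    0. ]))]
side dowel_shaft [([292.8, 396.0], array([ 430.1, -292.6,    0. ]))]
side spanner_13 [([221.0, 397.7], array([ 326.4, -303.9,    0. ]))]
top throttle_tip [([414.8, 205.3], array([ 533.6, -203.8,  205. ]))]
top bearing [([251.1, 272.0], array([426.7, 107. ,   0. ]))]
top pliers [([193.5, 280.4], array([401.2, 229.5,   0. ]))]
top dowel_shaft [([434.1, 282.8], array([ 426.3, -290.5,    0. ]))]
top spanner_13 [([438.6, 332.0], array([ 322.4, -300. ,    0. ]))]
[-14.30974866   0.34103583   8.50705621]
```

View pics/c6.png

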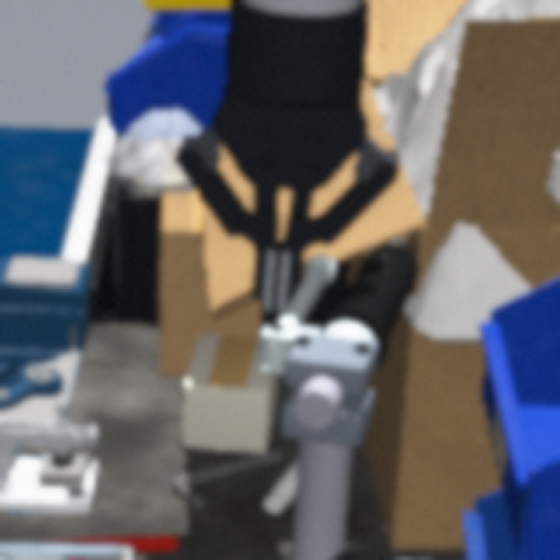

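The ball is at crop (322,267), i.e. px (392,136), the same as at the first stop. The force is steady at about 15 N, with air left to the grip and the linkage well above the bar. Handing in.

```bash
python3 -c "
from bench import r
print(r.hand_in()); s=r.sense(); print(s['time'],s['tool_pos'],s['ft_force'])"
```

```text
the job is handed in; nothing more can be done
None
the job is handed in; nothing more can be done
```

I pressed the long brake lever to its stop with the outside of the closed fingers, let it right back out, and pressed it to the stop again. I handed in with the fingers still holding it there. No verdict was reported.

- **Stop:** both presses stalled at tool x ≈ 544 mm, with the sideways force rising to about 15 N. The lever's ball was at the same pixel (392,136) both times, close to where I computed it for 0.30 rad. Its shift from rest read about 0.29 ± 0.01 rad.
- **Let out:** between presses the ball was back at its rest pixel, the contact force was zero, and there was a clear gap to the fingers.
- **Bar:** the last picture shows air between the blade and the grip, and the gripper's linkage well above the bar.
- **Short lever and loose parts:** the arm's path stayed clear of them. The networks' repeat positions agree to about 10 mm or better for most of them. The short lever's spread was also larger than its 6 mm limit (top view 511–534 mm in x across readings), so this is not a precise check.

Three checks disagreed:
- **Fingertip height:** the fingertips appeared about 33 mm higher in both cameras than the reported pose and the 22 mm nose length give. The first approach therefore passed over the blade without contact, and I then set the height from the pictures.
- **Upward force:** an upward force of about 8 N and a tool tilt of about 1.8° built up while pressing. I took this as friction and arm flex.
- **Pliers:** in the last side view the network put the pliers where the spanner lies, and its top-view reading was about 10 mm off. The arm was never near the table there.

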